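# Lay the pressure vessel in the inspection cradle and set the pointer to its groove

## Task

Lay the upright grooved steel pressure vessel on its side in the two V blocks of the inspection stand, its flat bottom end towards the knob and both blocks under its wide body, setting it down gently, and let go. Then turn the stand's knob bit by bit until the pointer points into the vessel's groove, without pushing the pointer itself. Leave the vessel lying there and do not disturb the other things on the bench.

Things in the scene. Friction and masses are not known exactly. Their poses are not given: they have to be found in the camera images.
- vessel: Steel pressure vessel, 0.6 kg or so, standing upright at the start. Cylinder 50 mm in diameter and 120 mm long, then a neck 20 mm in diameter and 8 mm long and a cap 28 mm in diameter and 12 mm long (140 mm overall). Origin: centre of its flat bottom; its z axis runs along the vessel to the cap.
- vessel_groove (a point): Centre (on the vessel's axis) of the dark groove around the vessel, 38 mm from its bottom; the groove is 12 mm wide and 3.5 mm deep.
- vessel_neck (a point): Point on the vessel's axis at the end of the wide body, 120 mm from its bottom, where the neck begins.
- stand: Fixed inspection stand, grey base plate 170 x 262 x 10 mm (x -50 to 120, y -92 to 170). Origin on the table under the cradle's middle; y runs along the cradle to the knob's end. Two aluminium V blocks (90 degree V, open upward), 14 mm thick, at y -44 and +44 mm, 57 mm high. Rail at x 95 mm with the pointer carriage; blue gear housing at x 50 to 118, y 109 to 165, 80 mm high, knob on top.
- cradle (a point): Where the axis of a vessel lying in the cradle runs, midway between the V blocks: 60 mm above the table over the stand's origin. Axes as the stand's (y along the cradle, towards the knob's end). The vessel's groove must come to rest at y 6 to 42 mm here; then both blocks are under the wide body.
- pointer: Carriage with pointer, sliding along the stand's y, driven by the knob: dark block 30 x 30 mm, top 76 mm above the table, at stand x = 95 mm, with a steel pointer arm towards the cradle (-x). A rack bar 150 mm long runs from it in +y through the gear housing. Origin at table height on the cradle's line (stand x = 0), level along y with the pointer.
- pointer_tip (a point): Sharp tip of the pointer, at stand x = 34 mm (9 mm beside a lying vessel), 72 mm above the table; axes as the stand's. It starts near the vessel's bottom end, at stand y 54 to 84 mm, and can travel to y = 2 mm.
- knob (a joint): Angle of the knob (rad), 0 to 3.45, growing clockwise seen from above; clockwise moves the pointer towards stand -y, 24 mm per rad. At 0 the knob's bar grip lies along the stand's x axis.
- knob_grip (a point): Point to grip on the knob's black bar grip, on its vertical axis, 120 mm above the table (tips clear of the disc). The bar is 60 mm long, 14 mm thick and 36 mm high (96 to 132 mm above the table), on a disc 58 mm in diameter. The point turns with the knob; its x axis runs along the bar.
- dish: Bystander: white ceramic dish, 90 mm wide, 22 high; leave it alone.
- bottle: Bystander: amber glass bottle, 70 mm wide, 170 high; leave it alone.
- jar: Bystander: clear jar, 90 mm wide, 100 high; leave it alone.
- beaker: Bystander: open steel beaker, 72 mm wide, 90 high; leave it alone.
- wrench: Bystander: steel wrench, 170 mm long, lying flat, origin near the middle of its underside; leave it alone.
- screwdriver: Bystander: screwdriver, 180 mm long, lying flat; leave it alone.
- tray: Bystander: white divided plastic tray, 110 x 150 x 35 mm; leave it alone.
- weight: Bystander: brass knobbed weight, 60 mm wide, 66 high; leave it alone.
Things that resemble listed ones, but are neither listed nor needed, are in the scene too. What is shaped like the vessel but green or yellow is not meant.

How it is judged:
By the outcome, as a careful person would: the job done as asked, in the order asked, and still so for the second after the job is handed in, with the robot touching nothing.
It also fails if it takes over 67 s, if anything falls off the work surface, if the arm or the gripper's body presses on something with over 40 N, if the wrist force passes 120 N, or if a joint passes its speed limit or range.

## Robot

A 7-joint arm with a two-finger parallel gripper is mounted at the origin on the work surface. World frame = base frame: x ahead of the robot, y to its left, z up, the work surface at z = 0. Lengths are in m, angles in rad, forces in N, time in s.
With the tool pointing down it reaches from about 0.4 to 0.75 m from the base axis. Payload 19.5 kg.
Tool frame: the origin (TCP) lies on the centre line of the jaws, within the pads' length; the fingertips stand tip_reach ahead of it and the grasp point (between the pads) lies 11 mm behind it (tip_reach is the distance from the TCP to the fingertips, in m); z points along the fingers, y is the line along which they close (so a half turn about z gives the same grasp; the last joint's range is limited). The gripper opens to 85 mm and grips with 20 to 120 N. Pads are 22 mm wide; open, the fingers measure 114 mm over their backs; the gripper's body (76 mm by 85 mm) begins 54 mm behind the grasp point. The pads swing forward as they close: fully open they stand 13 mm farther back than shut.
Start: joints at [1.089, 0.707, -0.028, 1.485, 0.022, 0.951, -0.075], TCP at [0.245, -0.52, 0.239] pointing down, gripper open.
Joint ranges: [-2.71, 2.71], [-0.32, 2.16], [-1.57, 1.52], [0, 2.45], [-1.46, 4.6], [0, 2.02], [-2.83, 2.83]. Speed limits (rad/s): [1.89, 1.89, 2.57, 2.57, 3.01, 3.01, 3.01].

## Interface

Orientations are given as a unit quaternion [x, y, z, w].
In Python, from plant import state, camera, hand_in, tip_reach gives the robot as it stands.
- The arm moves only by the tool drive_tool, never from a script. Its argument "deltas" is a list of rows, each a list of 5 numbers: the finger opening in cm, from 0 to 8.54, then the shift along the tool's x, y, z in cm, then the turn about the tool's z in rad. A call has 1 to 5 rows; each row is the pose to reach, as a shift and turn from the pose commanded when the call began, along the tool's axes at that moment; what a row does not reach only later rows make up. A row lasts 1/10 s, in which the tool goes at most 50 mm and 8.59 degrees, less where a joint would pass 70% of its speed; a pose out of reach is approached as far as the arm can. A call with a gripper value outside its range is refused whole. The fingers move at their own pace and stop on an object; "force" is the grip in N (left out, the last holds). Time passes only in rows, so rows that repeat a pose let the fingers close. It gives the time, the measured TCP pose, the force, the opening and the grip force at its end, in the units of the state.
- state(): the state, without advancing time (a new reading comes with each control period).
- camera(name): name is "side" or "top"; returns a dict with "image" (400x640x3 uint8, blue, green, red), "K" (3x3 intrinsics, pixels), "rvec" (rotation vector, rad) and "tvec" (3), from world to camera coordinates, as OpenCV has them. Camera axes: x right, y down, z forward; pixel columns grow to the right and rows downward; lengths in m; the calibration is good to about 2 mm. A picture is of the moment at which its call begins. There is no depth.
- hand_in(): hands the job in; it is judged then, once.
The state is a dict: "time": time; "joint_positions": joint angles; "dq": joint speeds; "joint_torque": joint torques, N m; "eef_pos": TCP position; "eef_rot": TCP orientation; "contact_force": force on the tool from outside, world axes, zero at the start; "moment": the same for the moment, N m; "finger_gap": finger opening in m; "gripper_force": force on a finger pad.
Only numpy, scipy, OpenCV 4.12 (cv2) and the standard library are available. Lean on these libraries where they do the work, as an engineer would, in place of code of your own. Each camera call takes 0.05 s, during which the arm holds its last target. There are 200 camera calls.

## Working session

There is one attempt and no reset: what is moved stays moved. The work goes in short steps, Python scripts to look and compute and a tool call to move; the robot and the scene stay as the last step left them, time stands still between calls to the robot, and variables do not carry over. Pictures are saved under pics/ and viewed, at most 10 in all, crops included, and the job is handed in when it is done.

Besides the shell and the picture viewer there is one more tool, called after ">>>" as name(argument=value, ...) on one line, values as JSON. drive_tool: Moves the arm, as the interface text tells. Its arguments: {"type":"object","properties":{"deltas":{"type":"array"},"force":{"type":"number"}},"required":["deltas"]}

```bash
mkdir -p pics; ls; python3 - <<'E'
from plant import state,camera,tip_reach
import cv2,numpy as np
print(tip_reach); s=state(); print({k:np.round(v,3).tolist() for k,v in s.items()})
for n in("side","top"):
    c=camera(n); cv2.imwrite(f"pics/{n}0.png",c["image"]); R=cv2.Rodrigues(np.array(c["rvec"]))[0]; print(n,c["K"],(-R.T@np.array(c["tvec"]).ravel()).round(3),R.round(3).tolist())
E
```

```text
pics
0.008
{'time': 0.0, 'joint_positions': [1.089, 0.707, -0.028, 1.485, 0.022, 0.951, -0.075], 'dq': [-0.001, 0.0, -0.001, -0.001, -0.0, 0.0, -0.0], 'joint_torque': [-0.0, -88.32, 1.235, -23.617, 0.017, 0.007, 0.0], 'eef_pos': [0.245, -0.52, 0.239], 'eef_rot': [0.976, 0.218, -0.0, -0.001], 'contact_force': [-0.925, -0.541, -0.643], 'moment': [-0.041, 0.024, -0.012], 'gripper_force': 0.0, 'finger_gap': 0.085}
side [[452.1980862    0.         325.07076514]
 [  0.         452.1980862  192.6393849 ]
 [  0.           0.           1.        ]] [0.511 1.063 1.24 ] [[-0.998, -0.061, -0.002], [-0.043, 0.725, -0.687], [0.044, -0.686, -0.726]]
top [[410.72294396   0.         327.49735978]
 [  0.         410.72294396 200.37299295]
 [  0.           0.           1.        ]] [0.46  0.004 1.219] [[0.007, -1.0, -0.005], [-0.994, -0.006, -0.107], [0.107, 0.005, -0.994]]
```

View pics/top0.png

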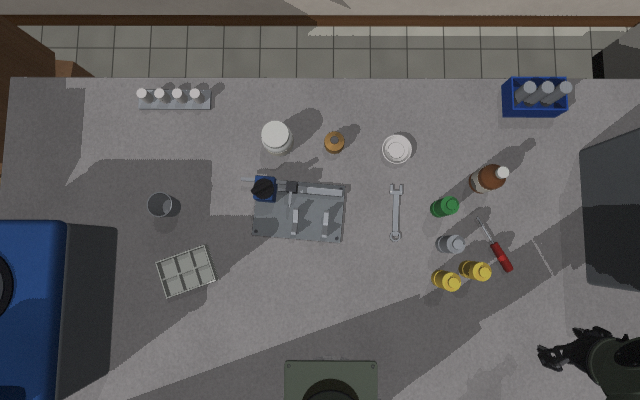

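View pics/side0.png

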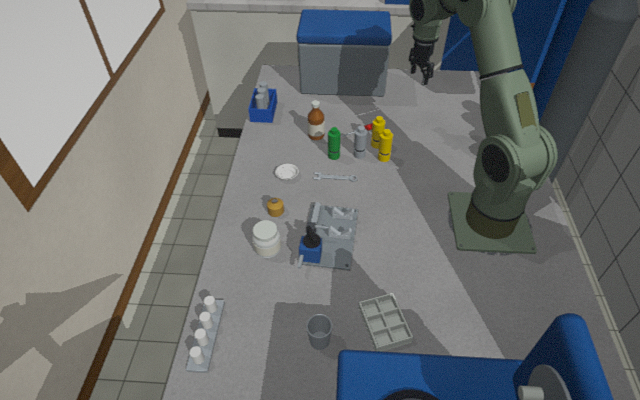

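Top view: the candidates are green (445,206), grey steel (452,243), and yellow (480,270) and (447,281). In the side view they are green (334,143), grey (361,142), and yellow (378,132) and (385,145). The grey one at top (452,243) / side (361,142) fits "steel". The stand is at top (297,210), with the knob at the left end. I'll confirm this in one enlarged crop.

```bash
cat > h.py <<'E'
import cv2,numpy as np
from plant import state,camera
def cams():
    return {n:camera(n) for n in("side","top")}
def ray(c,uv):
    R=cv2.Rodrigues(np.array(c["rvec"]))[0]; o=-R.T@np.array(c["tvec"]).ravel()
    d=R.T@np.linalg.solve(c["K"],[uv[0],uv[1],1.]); return o,d
def at_z(c,uv,z):
    o,d=ray(c,uv); return o+d*(z-o[2])/d[2]
def tri(c1,u1,c2,u2):
    (o1,d1),(o2,d2)=ray(c1,u1),ray(c2,u2)
    s=np.linalg.lstsq(np.c_[d1,-d2],o2-o1,rcond=None)[0]
    a,b=o1+s[0]*d1,o2+s[1]*d2; return (a+b)/2,np.linalg.norm(a-b)
def proj(c,p): return cv2.projectPoints(np.array(p,float).reshape(-1,3),np.array(c["rvec"]),np.array(c["tvec"]),c["K"],None)[0][:,0]
def crop(im,x,y,w=100,h=75,f=4):
    k=cv2.resize(im[y:y+h,x:x+w],None,fx=f,fy=f,interpolation=cv2.INTER_CUBIC)
    for i in range(0,w,10): cv2.line(k,(i*f,0),(i*f,6 if i%50 else 14),(0,0,255),1)
    for i in range(0,h,10): cv2.line(k,(0,i*f),(6 if i%50 else 14,i*f),(0,0,255),1)
    return k
E
python3 - <<'E'
from h import *
t=cv2.imread("pics/top0.png");s=cv2.imread("pics/side0.png")
cv2.imwrite("pics/c1.png",np.vstack([np.hstack([crop(t,410,200),crop(s,310,105)]),np.hstack([crop(t,248,172),crop(s,280,198)])]))
E
```

```text
(no output)
```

View pics/c1.png

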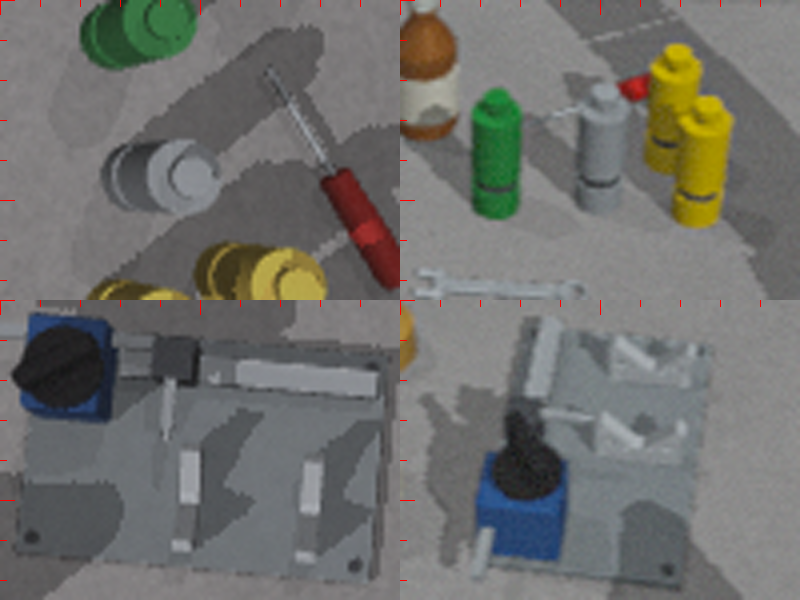

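```bash
python3 - <<'E'
from h import *
from scipy.optimize import least_squares
C=cams(); T,S=C["top"],C["side"]
cap=tri(T,(457.4,245.2),S,(361.2,128.4)); print("captop",cap[0].round(4),cap[1].round(4))
print("bottom side at z0",at_z(S,(360,153.7),0).round(4))
tip=tri(T,(289.7,206.5),S,(328,227.7)); print("tip",tip[0].round(4),tip[1].round(4))
obs=[(T,(251.7,235.7),(-.05,.17)),(T,(341,242),(-.05,-.092)),(T,(346.2,184.5),(.12,-.092)),
(S,(358.5,209.2),(-.05,-.092)),(S,(350.7,269.5),(-.05,.17)),(S,(311,202.5),(.12,-.092))]
def f(p,full=False):
    c,s=np.cos(p[2]),np.sin(p[2]);r=[]
    for cam,uv,(x,y) in obs:
        r+=list(proj(cam,[p[0]+c*x-s*y,p[1]+s*x+c*y,.01])[0]-uv)
    return np.array(r)
q=least_squares(f,[.45,.08,0]); print(q.x.round(4),q.fun.round(1))
p=q.x;c,s=np.cos(p[2]),np.sin(p[2])
W=lambda x,y,z:[p[0]+c*x-s*y,p[1]+s*x+c*y,z]
d=tip[0][:2]-p[:2]; print("tip stand",c*d[0]+s*d[1],-s*d[0]+c*d[1])
for n,P in dict(blkp=(0,.044,.0246),blkm=(0,-.044,.0246),knob=(.084,.137,.132)).items(): print(n,np.round(W(*P),4),proj(T,W(*P))[0].round(1),proj(S,W(*P))[0].round(1))
print("knob disc centre top@.096",at_z(T,(264.2,188.7),.096).round(4))
for n in((253.5,191.5),(272.5,182)): 0
t=state();print(t["time"])
E
```

```text
captop [ 0.4597 -0.3313  0.1353] 0.0015
bottom side at z0 [ 0.4564 -0.3361  0.    ]
tip [0.564  0.1165 0.069 ] 0.0032
[ 0.5216  0.059  -0.0755] [ 0.  -0.1 -0.3  1.  -1.   1.2 -1.4 -1.2 -0.7 -1.3 -0.2  0.8]
tip stand 0.03799775196044293 0.06051570277586631
blkp [0.5249 0.1029 0.0246] [295.6 221.9] [339.2 233.3]
blkm [0.5183 0.0151 0.0246] [325.7 224.3] [342.1 213.9]
knob [0.6157 0.1893 0.132 ] [260.5 185.6] [309.7 232.3]
knob disc centre top@.096 [0.6121 0.185  0.096 ]
0.2
```

Crop: the grey vessel with the dark groove, cap centre at top (457.4,245.2), is the one. The green and yellow ones are excluded. Its cap measures z 0.135 at (0.458,-0.333). The stand origin is about (0.522,0.059) with yaw -0.075, and the predicted V vertices match the image. The pointer tip is at stand y of about 60 mm. Now moving over the vessel while turning the tool parallel to the stand.

>>> drive_tool(deltas=[[5,2.0,-0.6,0,-0.1],[5,5,-1.5,0,-0.22],[5,8,-2.3,0,-0.35],[5,11,-3.2,0,-0.48],[5,13.5,-3.9,0,-0.6]], force=40)

```text
time: 0.7
eef_pos: [0.3515, -0.4262, 0.2393]
eef_rot: [0.866, 0.499, 0.0, -0.0]
contact_force: [0.3, 0.1, -0.7]
finger_gap: 0.0499
gripper_force: 0.0
```

>>> drive_tool(deltas=[[5,3.2,1.1,0,-0.12],[5,6.4,2.2,0,-0.24],[5,9.6,3.2,0,-0.36],[5,12,4,0,-0.455],[5,13.45,4.45,0,-0.455]])

```text
time: 1.2
eef_pos: [0.4581, -0.3326, 0.2391]
eef_rot: [0.732, 0.681, 0.0, -0.0]
contact_force: [-0.1, -0.5, 0.0]
finger_gap: 0.05
gripper_force: 0.0
```

```bash
python3 - <<'E'
from h import *
C=cams(); s=state(); print(s["time"],s["eef_pos"],s["eef_rot"],s["finger_gap"],np.round(s["joint_positions"],2),np.round(s["contact_force"],1))
for n in C: cv2.imwrite(f"pics/{n}1.png",C[n]["image"])
t,sd=C["top"]["image"],C["side"]["image"]
cv2.imwrite("pics/c2.png",np.hstack([crop(t,410,190,100,100),crop(sd,310,80,100,100)]))
E
```

```text
1.3 [ 0.45785747 -0.33280745  0.23911845] [ 7.33748834e-01  6.79420692e-01  3.45745662e-04 -2.31002215e-04] 0.05014286400575358 [ 0.73  0.7  -0.3   1.51  0.23  0.96  0.28] [ 0.1 -1.1 -0.5]
```

View pics/c2.png

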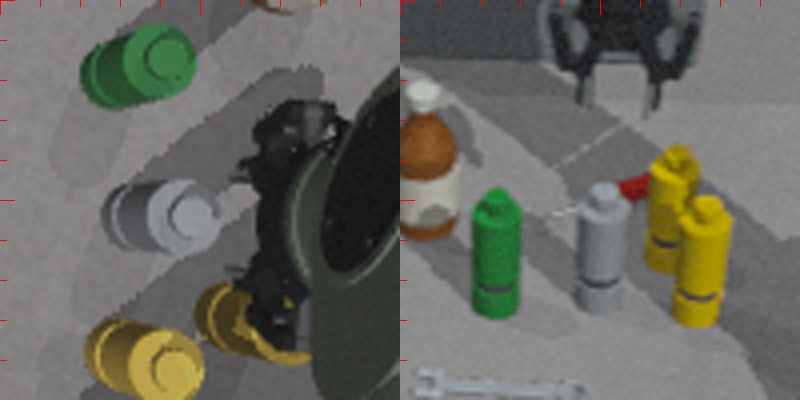

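```bash
python3 - <<'E'
from h import *
C=cams(); T,S=C["top"],C["side"]
print("tip mid proj",proj(S,[.4579,-.3328,.231]),proj(S,[.4579+.025,-.3328,.231]),proj(S,[.4579-.025,-.3328,.231]))
print("cap 14cm T",at_z(T,(457.6,245),.14)," S",at_z(S,(361.2,128.3),.14))
print(tri(T,(457.6,245),S,(361.2,128.3)))
print(proj(T,[[.458,-.333,.14],[.458,-.333,0]]),proj(S,[[.458,-.333,.14],[.458,-.333,0],[.458,-.333,.038]]))
E
```

```text
tip mid proj [[362.92262677 107.87263384]] [[356.21653293 107.6398457 ]] [[369.63743592 108.1057245 ]]
cap 14cm T [ 0.46103196 -0.33041439  0.14      ]  S [ 0.45920964 -0.32587672  0.14      ]
(array([ 0.46001214, -0.331791  ,  0.1353724 ]), np.float64(0.0020478508170780323))
[[458.62452908 246.17592263]
 [443.77018084 245.97013226]] [[361.52442877 127.1588376 ]
 [359.6051461  154.19268814]
 [360.10497769 147.1523639 ]]
```

>>> drive_tool(deltas=[[5,0.1,0.1,2,0],[5,0.2,0.2,5,0],[5,0.2,0.2,7.5,0],[5,0.2,0.2,9.3,0],[5,0.2,0.2,10.3,0]])

```text
time: 1.9
eef_pos: [0.4576, -0.3331, 0.135]
eef_rot: [0.734, 0.679, -0.001, -0.001]
contact_force: [0.2, -0.0, 0.4]
finger_gap: 0.0501
gripper_force: 0.0
```

>>> drive_tool(deltas=[[3.6,0,0,0,0],[2.4,0,0,0,0],[2.0,0,0,0,0],[2.0,0,0,0,0],[2.0,0,0,0,0]])

```text
time: 2.4
eef_pos: [0.4593, -0.3325, 0.137]
eef_rot: [0.734, 0.68, 0.0, 0.001]
contact_force: [2.1, 0.0, 5.0]
finger_gap: 0.026
gripper_force: 40.5
```

```bash
python3 - <<'E'
from h import *
C=cams(); s=state(); print(s["time"],s["eef_pos"],s["finger_gap"],s["gripper_force"],np.round(s["contact_force"],1))
t,sd=C["top"]["image"],C["side"]["image"]
cv2.imwrite("pics/c3.png",np.hstack([crop(t,410,190,100,100),crop(sd,310,80,100,100)]))
E
```

```text
2.5 [ 0.45939778 -0.33242652  0.13690663] 0.02618156212849308 40.65870702266693 [ 1.9 -0.2  5.5]
```

View pics/c3.png

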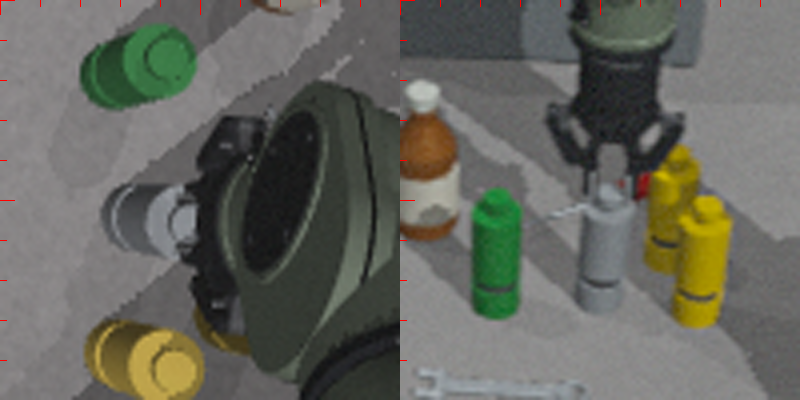

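The gripper holds the cap at side (361,127) with a gap of 26 mm. Lifting now, then checking the load.

>>> drive_tool(deltas=[[2.0,0,0,-0.5,0],[2.0,0,0,-1.5,0],[2.0,0,0,-3.5,0],[2.0,0,0,-6.0,0],[2.0,0,0,-8,0]])

```text
time: 3.0
eef_pos: [0.4588, -0.3321, 0.218]
eef_rot: [0.733, 0.68, 0.0, -0.0]
contact_force: [0.6, 0.5, -7.1]
finger_gap: 0.0259
gripper_force: 40.4
```

>>> drive_tool(deltas=[[2.0,0.5,0,-1.5,0],[2.0,2,0.2,-2.5,0],[2.0,4,0.4,-2.5,0],[2.0,6.5,0.6,-2.5,0],[2.0,9,0.8,-2.5,0]])

```text
time: 3.5
eef_pos: [0.4737, -0.2411, 0.2414]
eef_rot: [0.733, 0.68, 0.0, -0.0]
contact_force: [0.1, -0.2, -7.8]
finger_gap: 0.0258
gripper_force: 40.4
```

>>> drive_tool(deltas=[[2.0,3.5,0.2,0,0],[2.0,7.5,0.5,0,0],[2.0,11.5,0.8,0,0],[2.0,15.5,1.0,0,0],[2.0,19.5,1.3,0,0]])

```text
time: 4.0
eef_pos: [0.501, -0.0471, 0.2415]
eef_rot: [0.733, 0.68, -0.0, -0.0]
contact_force: [1.2, -0.2, -8.2]
finger_gap: 0.0256
gripper_force: 40.4
```

>>> drive_tool(deltas=[[2.0,4,0.3,0,0],[2.0,8,0.6,0,0],[2.0,12,0.9,0,0],[2.0,15.5,1.1,0,0],[2.0,18.8,1.2,0,0]])

```text
time: 4.5
eef_pos: [0.5269, 0.1396, 0.2414]
eef_rot: [0.733, 0.68, -0.0, -0.0]
contact_force: [1.2, -0.7, -7.8]
finger_gap: 0.026
gripper_force: 40.4
```

```bash
python3 - <<'E'
from h import *
C=cams(); s=state(); print(s["time"],s["eef_pos"],s["eef_rot"],s["finger_gap"],s["gripper_force"],np.round(s["contact_force"],1))
t,sd=C["top"]["image"],C["side"]["image"]
cv2.imwrite("pics/c4.png",np.hstack([crop(t,250,160,100,120),crop(sd,280,160,100,120)]))
p=s["eef_pos"]; d=p[:2]-np.array([.5216,.059]);c,k=np.cos(-.0755),np.sin(-.0755); print("stand",c*d[0]+k*d[1],-k*d[0]+c*d[1])
for n in C: print(n,proj(C[n],[[p[0],p[1],p[2]-.134],[p[0],p[1],p[2]-.096]]))
E
```

```text
4.6 [0.5266112  0.14282421 0.24127138] [ 7.31325286e-01  6.82026816e-01  7.29822578e-04 -1.48815920e-03] 0.026016981144066944 40.232024788856506 [ 1.   2.5 -7.7]
stand -0.0013257900624128564 0.0839633959061156
side [[338.68597884 227.03540484]
 [338.9216296  219.42454435]]
top [[278.37453287 219.48821771]
 [276.58058971 218.61383325]]
```

View pics/c4.png

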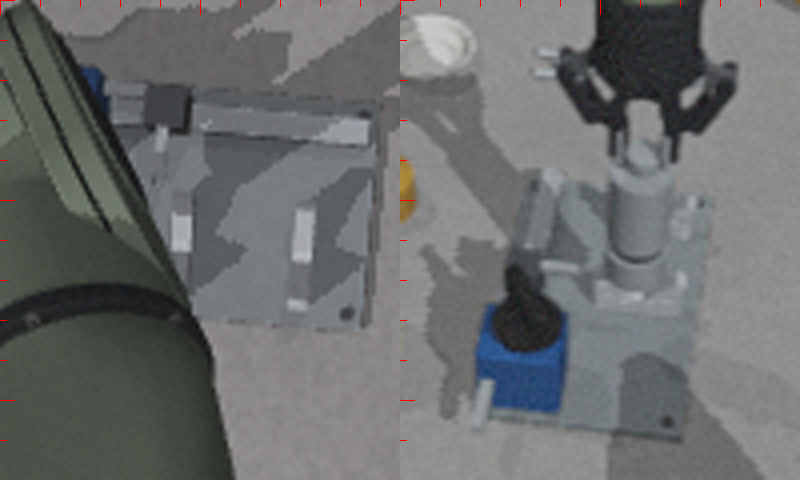

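The vessel hangs upright beyond the +y block: body centre at side (340,215), bottom about (339,228), clear of the pointer at (320,226). Lowering it beside the block.

>>> drive_tool(deltas=[[2.0,0,0,1.5,0],[2.0,0,0,4.0,0],[2.0,0,0,6.0,0],[2.0,0,0,7.5,0],[2.0,0,0,8.0,0]], force=30)

```text
time: 5.1
eef_pos: [0.5266, 0.1375, 0.1602]
eef_rot: [0.733, 0.68, -0.001, -0.001]
contact_force: [-0.1, -0.6, -6.8]
finger_gap: 0.0261
gripper_force: 40.1
```

>>> drive_tool(deltas=[[2.0,-0.3,0,0,0],[2.0,-0.8,0,0,0],[2.0,-1.5,0,0,0],[2.0,-2.2,0,0,0],[2.0,-3.0,0,0,0]])

```text
time: 5.6
eef_pos: [0.5258, 0.1066, 0.1618]
eef_rot: [0.733, 0.68, 0.001, 0.0]
contact_force: [0.8, 3.1, -5.9]
finger_gap: 0.0261
gripper_force: 40.2
```

>>> drive_tool(deltas=[[2.0,-0.4,0,0.6,0],[2.0,-0.9,0,1.2,0],[2.0,-1.7,0,1.7,0],[2.0,-2.7,0,2.0,0],[2.0,-3.8,0,2.3,0]])

```text
time: 6.1
eef_pos: [0.5228, 0.0688, 0.138]
eef_rot: [0.733, 0.68, 0.0, 0.0]
contact_force: [0.9, 5.3, -6.3]
finger_gap: 0.0256
gripper_force: 41.9
```

```bash
cat >> h.py <<'E'
def look(name,boxes=((250,160),(280,160))):
    C=cams(); s=state(); p=s["eef_pos"]; d=p[:2]-np.array([.5216,.059]);c,k=np.cos(-.0755),np.sin(-.0755)
    print(s["time"],"stand",np.round([c*d[0]+k*d[1],-k*d[0]+c*d[1],p[2]],4),s["finger_gap"].__round__(4),np.round(s["contact_force"],1),np.round(s["moment"],2))
    cv2.imwrite(f"pics/{name}.png",np.hstack([crop(C["top"]["image"],*boxes[0],100,120),crop(C["side"]["image"],*boxes[1],100,120)]))
    return C,s
E
python3 -c "
from h import *
look('c5')"
```

```text
6.2 stand [0.0002 0.0086 0.1377] 0.0258 [ 0.9  3.2 -2.6] [ 0.75 -0.33 -0.04]
```

View pics/c5.png

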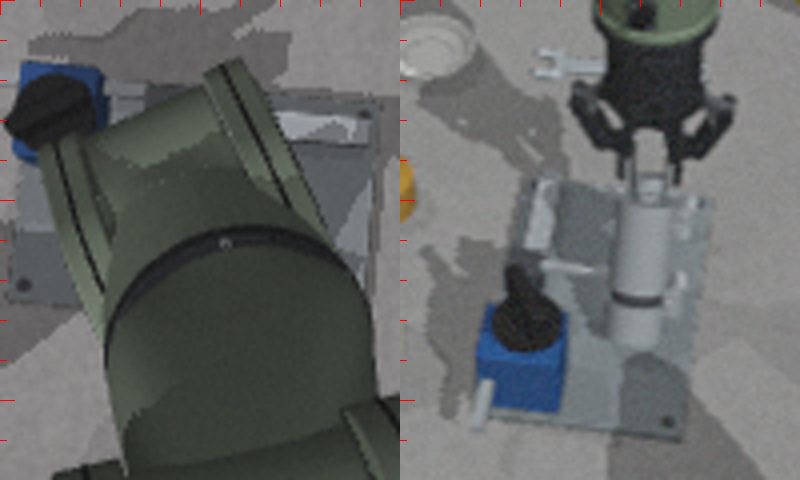

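The vessel is tilting as planned: body from (640,200) to its bottom end at about (635,345) in the right half of the crop, groove at (637,300), pointer untouched at (575,267). Continuing the arc.

>>> drive_tool(deltas=[[2.0,-1.1,0,0.5,0],[2.0,-2.3,0,1.1,0],[2.0,-3.6,0,1.9,0],[2.0,-4.6,0,2.8,0],[2.0,-5.6,0,4.0,0]])

```text
time: 6.7
eef_pos: [0.5183, 0.0121, 0.0977]
eef_rot: [0.734, 0.68, -0.0, 0.0]
contact_force: [2.1, 4.5, -4.4]
finger_gap: 0.0255
gripper_force: 29.7
```

>>> drive_tool(deltas=[[2.0,-0.6,0,0.7,0],[2.0,-1.2,0,1.5,0],[2.0,-1.7,0,2.2,0],[2.0,-2.0,0,2.7,0],[2.0,-2.2,0,3.0,0]])

```text
time: 7.2
eef_pos: [0.5165, -0.0093, 0.0679]
eef_rot: [0.734, 0.68, -0.0, -0.0]
contact_force: [0.8, 0.7, 0.4]
finger_gap: 0.0201
gripper_force: 0.0
```

```bash
python3 -c "
from h import *
look('c6')"
```

```text
7.3 stand [ 0.0001 -0.0683  0.0681] 0.0201 [-0.1  0.5 -0. ] [-0.03  0.03 -0.03]
```

View pics/c6.png

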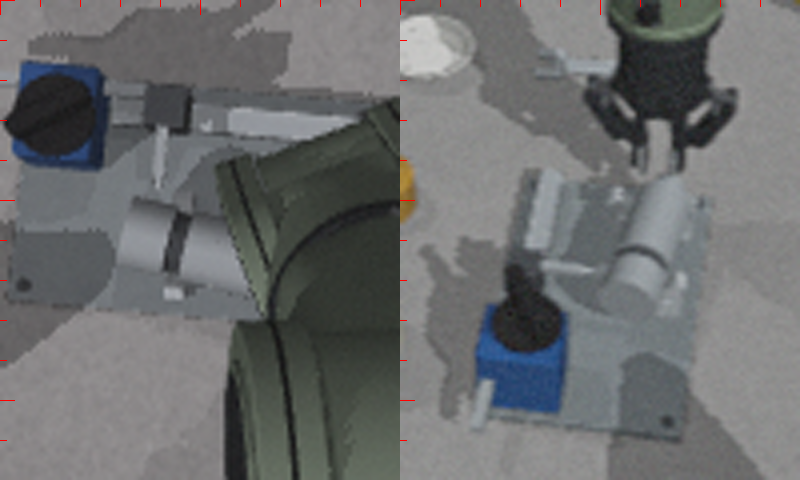

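The cap slipped out of the pads (gap 20 mm, no grip force). The vessel is on the blocks but yawed: bottom at crop (130,230), groove (175,243). Its cap end is off towards stand -x. Backing straight up and out of the view to look.

>>> drive_tool(deltas=[[2.0,0,0,-0.5,0],[2.0,0,0,-1.5,0],[2.0,0,0,-4,0],[2.0,0,0,-8,0],[2.0,0,0,-12,0]])

```text
time: 7.8
eef_pos: [0.5164, -0.0085, 0.1907]
eef_rot: [0.733, 0.68, 0.0, -0.0]
contact_force: [0.1, -0.1, -0.3]
finger_gap: 0.0203
gripper_force: 0.0
```

>>> drive_tool(deltas=[[3.0,-3,0,-2,0],[4.0,-7,0,-4,0],[5.0,-11,0,-5,0],[6.0,-15,0,-5,0],[7.0,-19,0,-5,0]])

```text
time: 8.3
eef_pos: [0.5019, -0.1996, 0.2399]
eef_rot: [0.733, 0.68, 0.0, 0.001]
contact_force: [0.9, 0.1, -0.7]
finger_gap: 0.07
gripper_force: 0.0
```

```bash
python3 - <<'E'
from h import *
C=cams(); print(state()["time"],state()["eef_pos"])
for n in C: cv2.imwrite(f"pics/{n}7.png",C[n]["image"])
cv2.imwrite("pics/c7.png",np.hstack([crop(C["top"]["image"],265,180,80,80,5),crop(C["side"]["image"],300,175,80,80,5)]))
E
```

```text
8.4 [ 0.50094773 -0.20333698  0.23911712]
```

View pics/c7.png

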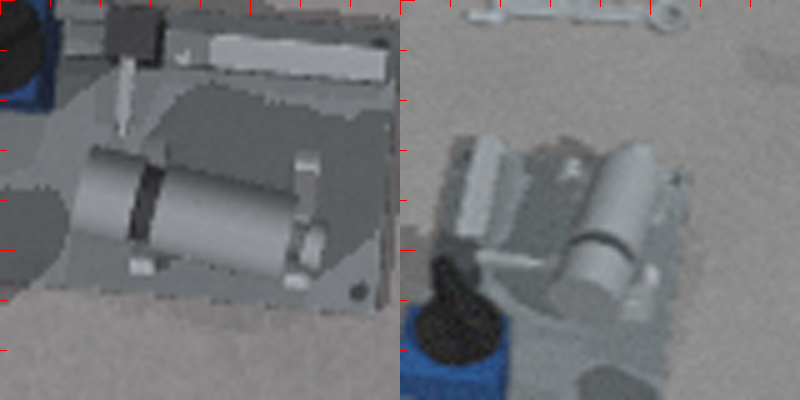

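Top view: the bottom end is at px (282,219), groove (294.3,220.8), body end (323.4,226.8), cap (328,229). The neck sits at the -y block on its -x side, yawed about 8°. I'll fit the axis from both views, then regrasp it mid-body.

```bash
python3 - <<'E'
from h import *
from scipy.optimize import least_squares
C=cams();T,S=C["top"],C["side"]
def P(p,s):
    d=np.array([np.cos(p[4])*np.cos(p[3]),np.cos(p[4])*np.sin(p[3]),np.sin(p[4])]); return np.array(p[:3])+d*(s-.038)
tp=lambda x,y:np.array([265+x/5,180+y/5]); sp=lambda x,y:np.array([300+(x-400)/5,175+y/5])
def f(q):
    p=q[:5]
    return np.r_[proj(T,P(p,.038))[0]-tp(146.5,204),proj(T,P(p,.12))[0]-tp(292,234),
      proj(S,P(p,.038))[0]-sp(601,250),proj(S,P(p,q[5]))[0]-sp(634,158),(q[5]-.115)*100]
r=least_squares(f,[.52,.08,.06,-1.7,0,.115]); print(r.x.round(4),r.fun.round(2))
p=r.x; c,k=np.cos(-.0755),np.sin(-.0755)
for s in(0,.038,.065,.12,.134):
    w=P(p,s);d=w[:2]-[.5216,.059];print(s,w.round(4),"stand",np.round([c*d[0]+k*d[1],-k*d[0]+c*d[1]],4))
E
```

```text
[ 0.5241  0.1022  0.0689 -1.784   0.0303  0.1209] [ 0.25  0.49 -0.34  0.83 -0.5  -0.13 -1.1  -0.09  0.59]
0 [0.5322 0.1393 0.0677] stand [0.0045 0.0809]
0.038 [0.5241 0.1022 0.0689] stand [-0.0007  0.0432]
0.065 [0.5184 0.0758 0.0697] stand [-0.0044  0.0165]
0.12 [0.5068 0.0221 0.0713] stand [-0.012 -0.038]
0.134 [0.5038 0.0084 0.0718] stand [-0.0139 -0.0518]
```

Fit: the groove is at stand y 43, the axis is rotated 0.14 rad, and the cap end is 14 mm off. I'll regrasp near the centre of mass (stand y 14), clear of both blocks.

>>> drive_tool(deltas=[[8.5,4,0,0,0.04],[8.5,9,-0.1,0,0.08],[8.5,14,-0.2,0,0.12],[8.5,19,-0.3,0,0.14],[8.5,23.5,-0.4,0,0.14]], force=60)

```text
time: 9.0
eef_pos: [0.5156, 0.0404, 0.2392]
eef_rot: [0.779, 0.628, 0.001, -0.0]
contact_force: [0.8, -0.6, -0.4]
finger_gap: 0.0846
gripper_force: 0.0
```

>>> drive_tool(deltas=[[8.5,2.5,0.6,0,0],[8.5,4.2,0.6,1.5,0],[8.5,4.2,0.6,4,0],[8.5,4.2,0.6,7,0],[8.5,4.2,0.6,10,0]])

```text
time: 9.5
eef_pos: [0.5307, 0.0778, 0.1381]
eef_rot: [0.779, 0.628, 0.001, -0.0]
contact_force: [0.1, -0.2, -0.2]
finger_gap: 0.0853
gripper_force: 0.0
```

```bash
python3 - <<'E'
from h import *
C,s=look('x8'); p=s["eef_pos"];print(p,s["eef_rot"])
E
```

```text
9.6 stand [0.0063 0.0189 0.1364] 0.0854 [-0.8  0.3  1.9] [-0.02  0.06 -0.01]
[0.52935525 0.07733794 0.1363564 ] [ 0.77857917  0.62754257 -0.00176439 -0.00129697]
```

>>> drive_tool(deltas=[[8.5,-0.4,-0.7,0,0],[8.5,-0.6,-1.1,0.8,0],[8.5,-0.6,-1.1,2.5,0],[8.5,-0.6,-1.1,4.5,0],[8.5,-0.6,-1.1,6,0]])

```text
time: 10.1
eef_pos: [0.5192, 0.0731, 0.0795]
eef_rot: [0.779, 0.627, 0.001, 0.0]
contact_force: [-0.8, 0.0, -0.2]
finger_gap: 0.0848
gripper_force: 0.0
```

>>> drive_tool(deltas=[[8.5,0,0,1,0],[8.5,0,0,1.8,0],[8.5,0,0,2.2,0],[7.5,0,0,2.2,0],[6.6,0,0,2.2,0]])

```text
time: 10.6
eef_pos: [0.5192, 0.0728, 0.0568]
eef_rot: [0.779, 0.627, 0.0, 0.0]
contact_force: [0.7, -0.3, -0.2]
finger_gap: 0.066
gripper_force: 0.0
```

>>> drive_tool(deltas=[[6.0,0,0,0,0],[5.6,0,0,0,0],[5.2,0,0,0,0],[4.8,0,0,0,0],[4.4,0,0,0,0]])

```text
time: 11.1
eef_pos: [0.5206, 0.0726, 0.0571]
eef_rot: [0.779, 0.627, 0.002, 0.001]
contact_force: [9.0, -2.5, 7.8]
finger_gap: 0.0479
gripper_force: 60.3
```

>>> drive_tool(deltas=[[4.2,0,0,-0.3,0],[4.2,0,0,-0.9,0],[4.2,0,0,-1.6,0],[4.2,0,0,-2.2,0],[4.2,0,0,-2.5,0]], force=60)

```text
time: 11.6
eef_pos: [0.519, 0.0728, 0.082]
eef_rot: [0.779, 0.627, 0.0, 0.0]
contact_force: [0.3, -0.4, -7.4]
finger_gap: 0.0482
gripper_force: 63.3
```

```bash
python3 - <<'E'
from h import *
C,s=look('x9',((265,180),(300,165))); p=s["eef_pos"];print(p,s["eef_rot"])
S=C["side"]; T=C["top"]
# groove/edge finder: dark pixels in side view near vessel
g=cv2.cvtColor(S["image"],cv2.COLOR_BGR2GRAY)
print(g[205:250:2,322:358:2])
for n in(S,T): print(proj(n,[[p[0],p[1],p[2]+.011]]))
E
```

```text
11.7 stand [-0.0035  0.0135  0.0818] 0.048 [-0.3 -0.4 -7.9] [-0.04  0.    0.  ]
[0.5190823  0.07273039 0.08176328] [7.79255031e-01 6.26706904e-01 2.18667143e-04 6.99869625e-05]
[[103 103  61  41  45  37  48  55 128  89 110  82  48  41  38  47 110 150]
 [ 94  94  95  63  56  39  43  51  92 103 106 121 144  47  45  46  49  89]
 [ 90  98 102 105  99  42  63  57  87 111 129 113 109  65  41  41  43  41]
 [ 99  97  97 100 103  58 110  49  97 117 139 152 136 101  38  41  39  43]
 [ 94  97  97 100 102  48 104  72 110 127 143 153 151 103  56  31  79  96]
 [100 102 102 101 101  89  82 100 127 144 153 151 153 121 100  47 102 137]
 [101  97 102 101 101 101  98  80  70  76 100 141 152 134 111  45 118 121]
 [ 99  97 100  99  99 104  88 117 140 146 123  75 120 134 102  89 126 115]
 [101  95  97  99  97  97 101 129 144 157 163 146  82 124 118 120 128 131]
 [101  99 103 102 102  92 117 139 151 159 157 152 128 118 122 121 120 126]
 [113 111  97  98 100  95 122 137 157 161 154 149 134 122 121 119 119 128]
 [142 155 149 111 112 115 119 118 116 126 154 147 125 117 125 123 122 117]
 [100 102 102 102 114 1
[... 162 characters left out ...]
19 117 118 127 140 143 130 120 115 135]
 [131 130 132 116 141 142 134 127 116 116 128 141 161 146 130 118 132 135]
 [120 129 133 131 130 137 141 144 145 145 144 138 142 139 127 115 131 136]
 [109 128 126 126 133 129 129 122 121 122 132 120 129 128 124 121 129 140]
 [106 124 122 123 122 121 122 129 130 128 126 120 120 118 120 120 127 134]
 [104 126 131 127 126 129 123 129 130 124 120 119 117 121 118 123 134 136]
 [114 132 131 129 131 128 133 129 128 128 124 118 122 117 119 126 140 134]
 [113 129 127 127 129 128 131 132 130 126 122 121 118 120 124 120 134 134]
 [113 131 134 128 128 131 131 121  98  94  94 101 126 128 120 117 137 138]]
[[341.7035433  213.59184816]]
[[304.50480142 222.7110205 ]]
```

```bash
python3 - <<'E'
from h import *
S=camera("side"); G=np.array([.519,.0727,.0928]); d=np.array([.214,.977,0])
for a in(.055,.06,.065,.07,.075): 
  for z in(-.01,0,.01): print(a,z,proj(S,G+a*d+[0,0,z])[0].round(1),"groove top",proj(S,G+(a-.038)*d+[0,0,z*.4+.0215])[0].round(1))
g=cv2.cvtColor(S["image"],cv2.COLOR_BGR2GRAY); print(g[222:240,326:352])
E
```

```text
0.055 -0.01 [337.5 227.8] groove top [340.6 213.9]
0.055 0 [337.5 225.9] groove top [340.6 213.1]
0.055 0.01 [337.6 223.9] groove top [340.6 212.3]
0.06 -0.01 [337.1 229. ] groove top [340.2 215. ]
0.06 0 [337.1 227. ] groove top [340.2 214.2]
0.06 0.01 [337.2 225.1] groove top [340.2 213.4]
0.065 -0.01 [336.7 230.1] groove top [339.8 216.1]
0.065 0 [336.7 228.2] groove top [339.8 215.3]
0.065 0.01 [336.8 226.2] groove top [339.9 214.5]
0.07 -0.01 [336.3 231.3] groove top [339.4 217.2]
0.07 0 [336.3 229.3] groove top [339.4 216.4]
0.07 0.01 [336.4 227.4] groove top [339.5 215.6]
0.075 -0.01 [335.9 232.4] groove top [339.  218.4]
0.075 0 [336.  230.5] groove top [339.1 217.6]
0.075 0.01 [336.  228.6] groove top [339.1 216.8]
[[100  99 104  99 103 100  91  95 103 125 136 140 145 150 157 159 159 160
  152 134  93  98 123 124 121 119]
 [ 97  99 102 101  95  97  94 100 113 126 138 141 148 154 159 158 158 156
  153 146 127 112 121 124 121 126]
 [ 98  99 101 102 104  97  92 103 119 132 139 148 154 157 159 156 156 153
  150 148 135 126 122 120 118 125]
 [101  99 100 103  97  91  90 110 123 1
[... 896 characters left out ...]
18 114 116
  120 139 143 141 146 146 133 121]
 [115 103 112 117 105 104 108 114 122 116 115 118 114 114 113 112 116 120
  133 142 140 136 139 141 127 119]
 [129 114 116 138 137 139 139 140 137 129 125 120 118 117 119 114 130 138
  145 150 159 158 146 142 130 116]
 [131 128 132 145 146 146 144 143 141 141 136 133 134 130 137 136 141 140
  144 142 147 145 141 142 129 120]
 [128 129 129 128 134 133 133 139 137 139 144 144 140 142 138 142 141 144
  144 139 142 140 138 143 127 120]
 [133 130 133 131 125 129 128 127 124 125 128 125 126 132 133 139 139 137
  137 139 142 142 145 138 124 119]
 [125 131 130 127 131 131 125 126 125 126 129 123 122 124 132 128 127 125
  125 125 126 128 130 128 124 117]]
```

>>> drive_tool(deltas=[[4.2,-0.4,0.1,0,-0.03],[4.2,-0.9,0.3,0,-0.07],[4.2,-1.4,0.5,0,-0.11],[4.2,-1.8,0.6,0,-0.14],[4.2,-2.0,0.6,0,-0.14]])

```text
time: 12.25
eef_pos: [0.5204, 0.0512, 0.0811]
eef_rot: [0.733, 0.68, -0.0, -0.0]
contact_force: [-1.0, 0.5, -7.1]
finger_gap: 0.0478
gripper_force: 63.4
```

>>> drive_tool(deltas=[[4.2,0,0,0.4,0],[4.2,0,0,0.9,0],[4.2,0,0,1.3,0],[4.2,0,0,1.5,0],[4.2,0,0,1.5,0]])

```text
time: 12.75
eef_pos: [0.5204, 0.0521, 0.0659]
eef_rot: [0.733, 0.68, -0.0, -0.0]
contact_force: [-0.1, -0.2, -7.4]
finger_gap: 0.0481
gripper_force: 63.3
```

```bash
python3 - <<'E'
from h import *
C,s=look('x10'); p=s["eef_pos"];print(p,s["eef_rot"])
E
```

```text
12.85 stand [-0.0005 -0.007   0.0663] 0.048 [ 0.5 -0.4 -7.3] [-0.04  0.03  0.01]
[0.52057141 0.05202848 0.06633414] [ 7.33436692e-01  6.79757762e-01  3.82903500e-05 -4.07962623e-05]
```

>>> drive_tool(deltas=[[4.2,0,0,0.2,0],[4.2,0,0,0.4,0],[4.2,0,0,0.6,0],[4.2,0,0,0.7,0],[4.2,0,0,0.8,0]])

```text
time: 13.35
eef_pos: [0.5218, 0.0521, 0.0591]
eef_rot: [0.733, 0.68, 0.001, 0.001]
contact_force: [4.5, -0.4, 18.2]
finger_gap: 0.0483
gripper_force: 66.1
```

>>> drive_tool(deltas=[[4.2,0,0,0.1,0],[4.2,0,0,0.2,0],[4.2,0,0,0.3,0],[4.2,0,0,0.3,0]])

```text
time: 13.75
eef_pos: [0.5233, 0.052, 0.0574]
eef_rot: [0.734, 0.68, 0.003, 0.002]
contact_force: [6.7, -2.1, 34.1]
finger_gap: 0.0481
gripper_force: 67.5
```

>>> drive_tool(deltas=[[4.2,0,0.1,-0.1,0],[4.2,0,0.2,-0.2,0],[4.2,0,0.2,-0.2,0]], force=30)

```text
time: 14.05
eef_pos: [0.5234, 0.0519, 0.0577]
eef_rot: [0.733, 0.68, 0.001, 0.001]
contact_force: [5.4, 0.9, 3.3]
finger_gap: 0.0483
gripper_force: 64.2
```

>>> drive_tool(deltas=[[4.8,0,0,0,0],[5.2,0,0,0,0],[6,0,0,0,0],[7,0,0,0,0],[8.2,0,0,0,0]])

```text
time: 14.55
eef_pos: [0.5223, 0.0518, 0.0572]
eef_rot: [0.733, 0.68, -0.0, -0.0]
contact_force: [-0.2, -0.4, 0.2]
finger_gap: 0.0818
gripper_force: 0.0
```

>>> drive_tool(deltas=[[8.2,0,0,-0.5,0],[8.2,0,0,-2,0],[8.2,0,0,-5,0],[8.2,0,0,-9,0],[8.2,0,0,-13,0]])

```text
time: 15.05
eef_pos: [0.5221, 0.0518, 0.189]
eef_rot: [0.733, 0.68, -0.0, -0.0]
contact_force: [0.7, -0.4, 0.1]
finger_gap: 0.0817
gripper_force: 0.0
```

>>> drive_tool(deltas=[[6,-3,0,-1,0],[5,-7,0,-3,0],[4,-11,0,-5,0],[4,-15,0,-5,0],[4,-19,0,-5,0]])

```text
time: 15.55
eef_pos: [0.5078, -0.1393, 0.2382]
eef_rot: [0.733, 0.68, 0.0, 0.0]
contact_force: [0.5, 0.1, 0.5]
finger_gap: 0.0398
gripper_force: 0.0
```

```bash
python3 - <<'E'
from h import *
C=cams();s=state();print(s["time"],s["eef_pos"])
for n in C: cv2.imwrite(f"pics/{n}11.png",C[n]["image"])
cv2.imwrite("pics/c11.png",np.hstack([crop(C["top"]["image"],250,175,80,80,5),crop(C["side"]["image"],295,185,80,80,5)]))
E
```

```text
15.65 [ 0.50694795 -0.1430218   0.2374256 ]
```

View pics/c11.png

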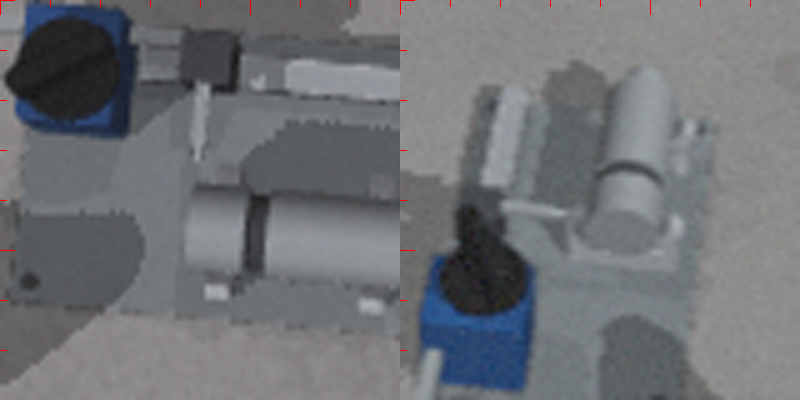

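The vessel lies squarely in both V blocks, bottom end towards the knob. The groove is at crop (257,235) = px (301.4,222), the pointer tip at (199,160) = px (289.8,207), and the knob disc at crop (68,68). Now fitting the knob and the groove/tip offset numerically.

```bash
python3 - <<'E'
from h import *
from scipy.optimize import minimize
C=cams();T,S=C["top"],C["side"]
F=8
def mask(c,box):
    x,y,w,h=box; g=cv2.cvtColor(c["image"],cv2.COLOR_BGR2HSV)[y:y+h,x:x+w]
    return cv2.resize(((g[...,2]<62)).astype(np.float32),None,fx=F,fy=F,interpolation=cv2.INTER_LINEAR)
bx={"top":(246,170,28,36),"side":(296,220,28,36)}
M={"top":mask(T,bx["top"]),"side":mask(S,bx["side"])}
def model(p):
    a=np.linspace(0,2*np.pi,40); disc=np.vstack([np.c_[p[0]+.029*np.cos(a),p[1]+.029*np.sin(a),0*a+z] for z in(.082,.096)])
    ang=-.0755-p[2]; u=np.array([np.cos(ang),np.sin(ang)]);v=np.array([-u[1],u[0]])
    bar=np.array([[*(np.array(p[:2])+i*.03*u+j*.007*v),z] for i in(-1,1) for j in(-1,1) for z in(.096,.132)]); return disc,bar
def cost(p):
    t=0
    for n,c in C.items():
        m=np.zeros(M[n].shape,np.float32)
        for P in model(p):
            q=((proj(c,P)-bx[n][:2]+.5)*F).astype(np.float32)
            cv2.fillConvexPoly(m,cv2.convexHull(q).astype(np.int32),1)
        t+=np.abs(m-M[n]).sum()/F/F
    return t
best=min((minimize(cost,[.6157+dx,.1893+dy,a],method="Nelder-Mead",options=dict(initial_simplex=np.array([[.6157+dx,.1893+dy,a],[.622,.189,a],[.6157,.195,a],[.6157,.189,a+.2]]))) for dx in(0,-.003) for dy in(0,.003) for a in(.85,1.0,1.2)),key=lambda r:r.fun)
print(best.x.round(4),best.fun,cost([.6157,.1893,1.0]))
c,k=np.cos(-.0755),np.sin(-.0755)
st=lambda w:np.round([c*(w[0]-.5216)+k*(w[1]-.059),-k*(w[0]-.5216)+c*(w[1]-.059)],4)
print("tip",st(at_z(T,(289.8,207),.072)),"groove",[st(at_z(T,(301.4,222.+dv),z)) for dv,z in((0,.083),(-7.5,.062))], "knob",st(best.x))
E
```

```text
[0.6133 0.1864 1.0894] 103.7467041015625 148.1925
tip [0.038  0.0599] groove [array([-0.0018,  0.0229]), array([0.0203, 0.0263])] knob [0.0818 0.1339]
```

>>> drive_tool(deltas=[[4,2,0.5,0,-0.05],[4,5.5,1.3,0,-0.1],[4,9.5,2.3,0,-0.16],[4,13.5,3.3,0,-0.22],[4,17,4.1,0,-0.26]])

```text
time: 16.25
eef_pos: [0.562, 0.0324, 0.2376]
eef_rot: [0.637, 0.771, 0.0, -0.0]
contact_force: [-0.3, -0.1, -0.9]
finger_gap: 0.0405
gripper_force: 0.0
```

>>> drive_tool(deltas=[[4,3.5,1.9,0,-0.06],[4,7.0,3.8,0,-0.12],[4,10.5,5.7,0,-0.19],[4,13.5,7.3,0,-0.26],[4,15.1,8.2,0,-0.26]])

```text
time: 16.75
eef_pos: [0.614, 0.1969, 0.2372]
eef_rot: [0.531, 0.847, 0.0, -0.001]
contact_force: [-1.5, -1.1, -0.1]
finger_gap: 0.0402
gripper_force: 0.0
```

```bash
python3 - <<'E'
from h import *
C,s=look('x12'); p=s["eef_pos"];q=s["eef_rot"];print(p,np.round(s["joint_positions"],2))
a=2*np.arctan2(q[1],q[0]); print("toolx angle",a)
e=np.array([.614,.188])-p[:2]; print("need tool x,y",e@[np.cos(a),np.sin(a)],e@[np.sin(a),-np.cos(a)],"turn",-( (1.494+.52)-a))
E
```

```text
16.85 stand [0.0817 0.1442 0.237 ] 0.0402 [-0.5  0.4 -0.1] [-0.06  0.04  0.  ]
[0.61392744 0.19666911 0.23697098] [-0.18  0.85 -0.44  1.19  0.35  1.17 -0.17]
toolx angle 2.019857744082373
need tool x,y -0.007841108549921533 -0.0036980632411201075 turn 0.005857744082372829
```

>>> drive_tool(deltas=[[4,-0.5,-0.2,1.5,0],[4,-0.8,-0.35,4,0],[4,-0.8,-0.35,6.5,0],[4,-0.8,-0.35,8,0],[4,-0.8,-0.35,9,0]])

```text
time: 17.35
eef_pos: [0.6144, 0.1838, 0.1464]
eef_rot: [0.534, 0.846, -0.0, -0.0]
contact_force: [-0.6, 0.1, -0.7]
finger_gap: 0.0401
gripper_force: 0.0
```

>>> drive_tool(deltas=[[4,0,0,1,0],[4,0,0,2,0],[4,0,0,3,0],[4,0,0,3.6,0],[4,0,0,3.6,0]])

```text
time: 17.85
eef_pos: [0.6149, 0.1833, 0.1106]
eef_rot: [0.534, 0.845, -0.0, -0.0]
contact_force: [-0.0, 0.8, 0.7]
finger_gap: 0.04
gripper_force: 0.0
```

>>> drive_tool(deltas=[[3.2,0,0,0,0],[2.5,0,0,0,0],[2.0,0,0,0,0],[1.5,0,0,0,0],[1.0,0,0,0,0]], force=40)

```text
time: 18.35
eef_pos: [0.6166, 0.1839, 0.112]
eef_rot: [0.534, 0.845, 0.002, 0.001]
contact_force: [9.3, 2.6, -1.0]
finger_gap: 0.0131
gripper_force: 41.3
```

>>> drive_tool(deltas=[[2.0,0,0.15,0,0],[2.5,0.2,0.15,0,0],[2.5,0.4,0.15,0,0],[2.0,0.4,0.15,0,0],[1.5,0.4,0.15,0,0]])

```text
time: 18.85
eef_pos: [0.6147, 0.1878, 0.1113]
eef_rot: [0.534, 0.845, -0.0, -0.0]
contact_force: [0.5, -1.0, -1.1]
finger_gap: 0.0149
gripper_force: 0.0
```

>>> drive_tool(deltas=[[1.0,0,0,0,0],[1.0,0,0,0,0]])

```text
time: 19.05
eef_pos: [0.6149, 0.1878, 0.1114]
eef_rot: [0.534, 0.845, 0.0, 0.0]
contact_force: [0.6, 0.7, 1.7]
finger_gap: 0.0133
gripper_force: 40.9
```

Gripped with negligible side force. Turning clockwise bit by bit.

>>> drive_tool(deltas=[[1.0,0,0,0,0.06],[1.0,0,0,0,0.12],[1.0,0,0,0,0.18],[1.0,0,0,0,0.24],[1.0,0,0,0,0.3]])

```text
time: 19.55
eef_pos: [0.6146, 0.1877, 0.1114]
eef_rot: [0.655, 0.755, -0.0, -0.0]
contact_force: [-2.8, -0.1, 3.0]
finger_gap: 0.013
gripper_force: 41.2
```

```bash
python3 - <<'E'
from h import *
C,s=look('x13'); print(s["eef_pos"],2*np.arctan2(s["eef_rot"][1],s["eef_rot"][0]))
T=C["top"]; g=cv2.cvtColor(T["image"],cv2.COLOR_BGR2GRAY); print(g[194:212,282:312])
E
```

```text
19.65 stand [0.083  0.1354 0.1114] 0.0132 [-2.  -0.3  4.8] [-0.01  0.63 -0.05]
[0.61459511 0.18775278 0.11143556] 1.7137615680568747
[[ 65  63  64  61  58  55  75 111 110 112 149 148 133 114 111  95  98  97
  114 111 113 114 115 114 101 102 104 108 104 105]
 [ 64  68  63  61  59  57  51 109 111 113 150 146 128 113 114 114 114 113
  115 114 111 112 114 115 114 110 113 114 112 116]
 [ 66  67  65  64  60  57  57  78 110 121 149 151 126 113 112 116 112 118
  116 114 114 114 113 113 113 114 113 114 115 114]
 [ 66  66  65  62  60  59  52  76 111 121 148 147 123 112 113 112 114 123
  123 125 123 115 122 124 123 123 114 115 118 116]
 [ 66  67  66  64  61  58  55  65 112 123 148 146 116 112 113 113 112 123
  122 125 125 125 124 124 124 120 121 122 125 122]
 [ 66  68  65  66  63  61  57  52 111 130 150 146  96 110 114 113 116 124
  124 125 126 125 126 124 127  94  95  95 119  95]
 [ 69  66  68  63  61  58  56  51  93 131 148 146 108 112 113 115 122 123
  124 124 124 128 125 122 120  94  92  92  95  95]
 [ 66  69  67  65  63  59  54  53  79 139 148 148 119 113 113 114 124 122
  122 121 122 126 
[... 583 characters left out ...]
120 122 123 123 121  94
   93  95  94  95  94  93  92  95  95  93  93  94]
 [ 68  67  69  66  65  61  56  54  49  77 119 119 116 116 114 118  96  90
   91  92  93  94  93  94  95  93  94  93  95  97]
 [ 68  71  69  65  65  64  60  56  50  78 114 113 105 105 106 108  87  91
   90  93  93  94  94  95  94  93  92  92  94  94]
 [ 68  69  67  66  65  63  57  56  49  63 114 110 107 107 105 107  79  88
   90  92  91  93  96  94  95  95  93  93  91  94]
 [ 68  69  68  66  66  61  57  56  53  60 123 115 113 109 111 108  76  88
   91  90  92  91  96  96  94  94  94  93  92  96]
 [ 70  70  66  66  67  63  58  57  52  48 115 110 106 108 107 108  72  84
   92  92  94  92  95  96  95  91  91  94  95  94]]
```

>>> drive_tool(deltas=[[1.0,0,0,0,0.06],[1.0,0,0,0,0.12],[1.0,0,0,0,0.18],[1.0,0,0,0,0.24],[1.0,0,0,0,0.3]])

```text
time: 20.15
eef_pos: [0.6142, 0.1878, 0.1114]
eef_rot: [0.76, 0.65, -0.0, -0.0]
contact_force: [-5.9, 0.7, 6.3]
finger_gap: 0.0134
gripper_force: 41.7
```

>>> drive_tool(deltas=[[1.0,0,0,0,0.06],[1.0,0,0,0,0.12],[1.0,0,0,0,0.18],[1.0,0,0,0,0.24],[1.0,0,0,0,0.3]])

```text
time: 20.65
eef_pos: [0.6139, 0.1879, 0.1114]
eef_rot: [0.849, 0.529, -0.001, -0.001]
contact_force: [-8.3, 0.0, 8.8]
finger_gap: 0.0136
gripper_force: 41.9
```

>>> drive_tool(deltas=[[1.0,0,0,0,0.06],[1.0,0,0,0,0.12],[1.0,0,0,0,0.18],[1.0,0,0,0,0.24],[1.0,0,0,0,0.3]])

```text
time: 21.15
eef_pos: [0.6136, 0.1881, 0.1114]
eef_rot: [0.918, 0.396, -0.001, -0.001]
contact_force: [-11.3, 1.1, 9.9]
finger_gap: 0.013
gripper_force: 42.1
```

```bash
python3 - <<'E'
from h import *
C,s=look('x14'); print(s["eef_pos"],2*np.arctan2(s["eef_rot"][1],s["eef_rot"][0]))
g=cv2.cvtColor(C["top"]["image"],cv2.COLOR_BGR2GRAY); print(g[198:228:2,289:315])
g=cv2.cvtColor(C["side"]["image"],cv2.COLOR_BGR2GRAY); print(g[212:236,318:352])
E
```

```text
21.25 stand [0.082  0.1357 0.1114] 0.0135 [-10.3   0.6  10.5] [ 0.25  2.16 -0.1 ]
[0.61362842 0.18808433 0.11140412] 0.8150337500063588
[[120 122 120 123 121 113 113 113 114 114 138 148 149 121 115 113 114 115
  122 121 121 126 121 123 123 125]
 [120 121 122 123 120 111 112 111 114 116 140 149 149 103 115 117 113 122
   93  94  96  92  95  94  94  94]
 [121 120 120 122 122 116 113 113 113 114 149 147 131 114 112 110  94  95
   95  98  93  97  94  93  93  94]
 [125 124 122 124 114 112 116 113 115 123 147 143 129  86  84  93  94  95
   95  94  95  94  94  95  93  96]
 [123 124 123 123 120 121 122 125 114 112 137 123  96  94  93  94  93  95
   95  95  95  95  94  95  93  94]
 [121 122 122 123 113 105 105 103 108  83 117  91  91  94  95  94  95  95
   97  94  91  95  95  97  99  97]
 [120 120 119 124 115 111 112 112 109  72  80  92  93  92  95  96  95  97
   96  93  93  94  95  94  95  95]
 [ 76  76  72  70  71  72  76  75  75  78  71  84  94  94  94  91  93  92
   91  91  90  92  96  92  93  94]
 [100 102 100  99  95  94  93  93  92  92  80  37  35  37  47  73  81  82
   79  80  79  79 
[... 3356 characters left out ...]
  66  38  42  49  64  78  85  93  97 122 125 103 102 118 119 123 117
  122 120 122 123 122 118 119 121 122 124 118 113 133 153 164 148]
 [ 44  39  36  46  46  57  72  74  91 103 115 137 126 110 116 120 121 120
  123 123 121 123 120 122 118 122 121 123 129 135 144 145 140 129]
 [ 40  31  41  34  64 100 121 111  88  91 113 139 138 122 125 121 122 121
  118 120 118 118 121 119 122 121 122 121 135 145 146 147 135 122]
 [ 24  35  43  63 100 121 126 125 106  94 111 141 149 146 133 120 112 118
  120 118 121 118 120 123 120 121 119 130 135 142 140 141 128 123]
 [ 43  57  99 119 123 124 122 126 129 111 111 137 144 145 141 138 138 149
  139 121 123 122 122 123 123 127 138 150 163 157 145 141 133 124]]
```

```bash
python3 - <<'E'
from h import *
C=cams();T,S=C["top"],C["side"]
c,k=np.cos(-.0755),np.sin(-.0755)
st=lambda w:np.round([c*(w[0]-.5216)+k*(w[1]-.059),-k*(w[0]-.5216)+c*(w[1]-.059)],4)
print("T tip",st(at_z(T,(299.5,206.5),.072)),"groove sil",st(at_z(T,(301.5,214),.063)),"top",st(at_z(T,(300.6,224),.0815)))
g=T["image"].astype(int).sum(2)/3
for r in range(213,230,2):
    w=np.clip(130-g[r,294:310],0,None) if r>218 else np.clip(75-g[r,294:310],0,None); print(r,round((w*np.arange(294,310)).sum()/w.sum(),2),end="; ")
print()
print("S tip",st(at_z(S,(328,220.3),.072)),"groove left",st(at_z(S,(335,219.5),.063)),"groove top",st(at_z(S,(341,218.3),.0815)))
E
```

```text
T tip [0.0416 0.0329] groove sil [0.0217 0.026 ] top [-0.0075  0.0247]
213 303.16; 215 301.49; 217 300.8; 219 300.67; 221 300.42; 223 300.36; 225 300.13; 227 300.04; 229 299.66; 
S tip [0.0403 0.0314] groove left [0.0182 0.0172] groove top [-0.0027  0.0248]
```

>>> drive_tool(deltas=[[1.0,0,0,0,0.06],[1.0,0,0,0,0.12],[1.0,0,0,0,0.18],[1.0,0,0,0,0.23],[1.0,0,0,0,0.28]])

```text
time: 21.85
eef_pos: [0.6134, 0.1883, 0.1114]
eef_rot: [0.964, 0.265, -0.001, -0.001]
contact_force: [-12.0, 2.7, 10.8]
finger_gap: 0.013
gripper_force: 42.2
```

```bash
python3 - <<'E'
from h import *
C,s=look('x15'); print(s["eef_pos"],2*np.arctan2(s["eef_rot"][1],s["eef_rot"][0]))
g=cv2.cvtColor(C["top"]["image"],cv2.COLOR_BGR2GRAY); print(g[198:226,294:310])
g=cv2.cvtColor(C["side"]["image"],cv2.COLOR_BGR2GRAY); print(g[212:223,320:346])
E
```

```text
21.95 stand [0.0818 0.1359 0.1114] 0.0136 [-11.2   2.9  10.9] [ 0.45  2.47 -0.07]
[0.61341272 0.18838571 0.11140155] 0.5356468239195297
[[122 121 124 114 115 115 114 125 151 148 118 116 115 113 114 123]
 [119 122 113 114 114 115 116 127 151 148 117 119 117  85  86  96]
 [121 120 113 115 115 115 115 133 150 148 110 115 113  86  94  95]
 [122 121 114 114 114 113 112 135 150 146 114  84  85  86  94  96]
 [122 124 114 114 114 112 113 141 150 151 122  86  82  94  94  97]
 [125 123 114 114 113 117 115 143 150 152  79  85  86  94  96  94]
 [123 123 114 114 116 114 112 131 153 144  80  86  87  96  98  95]
 [124 124 118 114 116 113  84  95 157 102  86  86  98  94  96  95]
 [123 122 123 124 122  86  84 101 155  89  94  95  96  95  94  95]
 [117 119 117 119  96  85  84  87 161  77  94  94  95  95  94  94]
 [105 107 105 107  89  83  84  92 115  96  94  98  96  94  95  95]
 [108 109 106 107  78  84  83  83  95  94  95  95  96  95  96  95]
 [113 113 111 110  74  81  82  82  93  93  93  97  95  97  94  92]
 [107 109 111 111  75  81  84  85  93  94  94  96  94  94  95  95]
 [ 68  79  76  76  80  70 
[... 1412 characters left out ...]
94 111 125
  132 132 140 151 156 163 159 158]
 [122 149 140 132 130 125 115 107  97  96  97 100 104  97  93 105 106 101
   94  90  95 105 114 129 145 152]
 [135 155 158 154 155 152 153 148 125 111  99  99 102  99 105 105  85  65
   67  75  71  75  81  89 105 130]
 [120 130 131 135 135 138 144 154 169 166 134 101 106  96  83  67  66  88
  106 116 119 102  99  96  77  91]
 [118 124 106 108 113 117 122 114 118 123 108 100 101  95  82  91 116 133
  137 150 150 153 157 146 121  84]
 [120 121  98  99 101 101  97 103  97 100 100 101  98  96  91 108 125 138
  142 149 156 159 163 163 150 132]
 [109 121 102  96 100 101 102 102 102 101  98 103  98  93  91 111 121 133
  144 148 155 158 161 160 157 152]]
```

The tip is at top px (302,207); the groove band beside it is centred at (301.5,214). By calibration that is stand y 25.9 against about 25, so the pointer is aligned. Relieving the side load, letting go, and rising.

>>> drive_tool(deltas=[[1.0,-0.07,-0.04,0,0],[1.0,-0.13,-0.08,0,0],[2.0,-0.13,-0.08,0,0],[3.0,-0.13,-0.08,0,0],[4.0,-0.13,-0.08,0,0]])

```text
time: 22.45
eef_pos: [0.6133, 0.1874, 0.1112]
eef_rot: [0.964, 0.264, -0.0, 0.0]
contact_force: [0.1, -0.4, -0.6]
finger_gap: 0.0401
gripper_force: 0.0
```

>>> drive_tool(deltas=[[4,0,0,-1,0],[4,0,0,-3,0],[4,0,0,-6,0],[4,0,0,-9,0],[4,0,0,-12,0]])

```text
time: 22.95
eef_pos: [0.6132, 0.1876, 0.2334]
eef_rot: [0.964, 0.264, 0.0, -0.0]
contact_force: [-0.2, 0.7, -0.6]
finger_gap: 0.0397
gripper_force: 0.0
```

```bash
python3 - <<'E'
from h import *
C,s=look('x16'); print(s["eef_pos"])
g=cv2.cvtColor(C["top"]["image"],cv2.COLOR_BGR2GRAY); print(g[200:222:1,296:308])
g=cv2.cvtColor(C["side"]["image"],cv2.COLOR_BGR2GRAY); print(g[216:222,320:342])
# bystanders moved? compare with the first pictures
a=cv2.imread("pics/side0.png");d=cv2.absdiff(a,C["side"]["image"]).max(2)
for n,(x,y,w,h) in dict(dish=(270,160,35,25),wrench=(310,170,50,14),weight=(265,198,22,20),beaker=(305,313,28,38),tray=(355,290,60,60),bottle=(305,100,22,42),jar=(250,220,32,38)).items(): print(n,(d[y:y+h,x:x+w]>40).mean().round(3),end=" ")
E
```

```text
23.05 stand [0.083  0.1356 0.2358] 0.0398 [0.4 0.6 0.1] [0.04 0.05 0.05]
[0.61454905 0.18795019 0.23583513]
[[116 114 114 116 116 134 150 150 113 114 114  86]
 [113 116 115 115 114 139 151 148 126  86  88  88]
 [113 113 115 114 113 142 151 151 120  85  85  95]
 [115 115 115 114 114 144 149 151  81  85  87  96]
 [116 115 113 115 113 148 137 144  84  86  89  96]
 [117 117 115 113  84 124 153 103  85  85  96  96]
 [124 123 122  83  87  80 156  94  95  95  96  95]
 [117 121  96  82  85  62 163  94  95  96  98  97]
 [108 106  91  86  83  92 114  93  93  93  97  96]
 [106 108  80  81  84  84  92  95  95  94  96  94]
 [111 111  75  80  84  87  93  94  96  96  97  94]
 [111 110  74  80  83  83  93  94  94  96  95  93]
 [ 77  76  81  67  77  85  96  96  94  92  92  92]
 [ 80  80  78  77  58  81  91  87  75  72  77  74]
 [ 95  93  89  81  37  37  39  49  73  82  84  81]
 [107 104 106  85  45  41  43  45  96  94  96  93]
 [118 118 117  81  45  49  50  61 109 108 109 107]
 [127 127 127  68  51  53  58  78 121 121 122 120]
 [136 136 136  69  52  62  61  94 130 130 130 128]
 [143 143 142  53  65  65  62 101 139 138 137 136]
 [150 147 145  53  67  64  68 124 146 143 142 145]
 [154 154 129  56  68  69  68 129 150 149 150 150]]
[[125 128 120 100 102  99 100  99  97 100 100  99 101 100  91  95 117 126
  127 134 142 148]
 [150 148 140 135 134 121 115 109 100  99  96  97 104  99  94 101 105 100
   94  97  98 102]
 [149 152 152 151 150 152 152 148 124 108 106  97  99  99 103 106  79  64
   74  75  66  76]
 [125 126 130 139 136 139 146 158 165 164 142 106 100  97  84  70  72  88
  106 116 119 103]
 [124 119 108 103 110 115 120 115 118 119 111  96  99  94  82  92 119 130
  137 148 150 155]
 [127 122 104 102  99 100 101  98 100 101  97  99 106  95  92 108 124 135
  140 152 153 161]]
dish 0.314 wrench 0.24 weight 0.123 beaker 0.0 tray 0.0 bottle 0.662 jar 0.0
```

```bash
python3 - <<'E'
from h import *
from plant import hand_in
C=cams()
for v,B in dict(side=dict(dish=(270,160,35,25),wrench=(310,170,50,14),weight=(265,198,22,20),bottle=(305,100,22,42)),top=dict(dish=(382,133,30,32),wrench=(388,182,16,62),weight=(324,131,22,22),bottle=(470,163,40,30),driver=(474,215,40,58))).items():
    a=cv2.imread(f"pics/{v}0.png")
    for l,im in(("11",cv2.imread(f"pics/{v}11.png")),("now",C[v]["image"])):
        d=cv2.absdiff(a,im).max(2); print(v,l,{n:float((d[y:y+h,x:x+w]>40).mean().round(3)) for n,(x,y,w,h) in B.items()})
print(hand_in())
E
```

```text
side 11 {'dish': 0.0, 'wrench': 0.0, 'weight': 0.0, 'bottle': 0.0}
side now {'dish': 0.314, 'wrench': 0.234, 'weight': 0.105, 'bottle': 0.679}
top 11 {'dish': 0.0, 'wrench': 0.725, 'weight': 0.0, 'bottle': 0.003, 'driver': 0.06}
top now {'dish': 0.0, 'wrench': 0.0, 'weight': 0.091, 'bottle': 0.058, 'driver': 0.108}
the job is handed in; nothing more can be done
None
```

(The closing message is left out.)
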